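Lid on the colour-bar pot, then hold its sprung hold-down arm at the stop

ROBOT

A 7-joint arm with a two-finger parallel gripper is mounted at the origin on a cart in front of the work surface, level with it; the furniture and walls round the work are solid. World frame = base frame: x ahead of the robot, y to its left, z up, the work surface at z = 0. Lengths are in m, angles in rad, forces in N, time in s.
With the tool pointing down it reaches from about 0.425 to 0.875 m from the base axis. Payload 4.7 kg.
Tool frame: the origin (TCP) lies between the finger pads; the fingertips stand 14 mm ahead of it and the grasp point (between the pads) lies 5 mm behind it; z points along the fingers, y is the line along which they close (so a half turn about z gives the same grasp; the last joint's range is limited). The gripper opens to 87 mm and grips with 3 to 60 N. Pads are 19 mm wide; open, the fingers measure 117 mm over their backs; the gripper's body (75 mm by 190 mm) begins 51 mm behind the grasp point.
Start: joints at [1.29, 0.321, -0.07, 1.45, 0.023, 1.371, -0.057], TCP at [0.189, -0.622, 0.237] pointing down, gripper open.
Joint ranges: [-2.86, 2.86], [-0.3, 2.09], [-1.38, 1.24], [0.06, 2.45], [-1.56, 4.7], [0.09, 2.05], [-2.69, 2.69]. Speed limits (rad/s): [2.57, 2.57, 3.14, 3.14, 3.14, 3.14, 3.14].

INTERFACE

Orientations are given as a rotation vector (axis times angle).
In Python, from bench import ctrl gives the robot as it stands.
- The arm moves only by the tool step_arm, never from a script. Its argument "commands" is a list of rows, each an object with "travel": the shift along the tool's x, y, z in m, a list of three; "turn": the turn, a rotation vector about the tool's x, y, z in degrees, a list of three. A call has 1 to 5 rows; each row is the pose to reach, as a shift and turn from the pose commanded when the call began, along the tool's axes at that moment; what a row does not reach only later rows make up. A row lasts 1/10 s, in which the tool goes at most 50 mm and 8.59 degrees, less where a joint would pass 70% of its speed; a pose out of reach is approached as far as the arm can. A call with a gripper value outside its range is refused whole. "gripper" is the opening, from 0 (shut) to 1 (fully open), set as the call begins (left out, the last holds). The fingers move at their own pace and stop on an object; "force" is the grip in N (left out, the last holds). Time passes only in rows, so rows that repeat a pose let the fingers close. It gives the time, the measured TCP pose, the force, the opening and the grip force at its end, in the units of the state.
- ctrl.get_state(): the state, without advancing time (a new reading comes with each control period).
- ctrl.get_image(name): name is "side" or "top" or "wrist"; returns the picture (384x512x3 uint8, red, green, blue); there is no depth.
- ctrl.camera_model(name): a dict with "fx", "fy", "cx", "cy" (pixels), "R" (3x3) and "t" (3): a world point X has camera coordinates R X + t; the wrist camera has in their place "T_tool_cam" (4x4, takes a point from camera to tool coordinates, whose origin is the TCP and whose axes are the flange's). Camera axes: x right, y down, z forward; pixel columns grow to the right and rows downward; lengths in m; the calibration is good to about 2 mm. The wrist camera is an equidistant fisheye: a pixel r from the principal point sees the ray r / f radians off the axis. A picture is of the moment at which its call begins: read the wrist's pose just before it. camera_model takes no time and is no camera call.
- ctrl.close_job(): hands the job in; it is judged then, once.
The state is a dict: "time": time; "joint_positions": joint angles; "qd": joint speeds; "joint_torque": joint torques, N m; "position": TCP position; "tool_rot": TCP orientation; "ft_force": force on the tool from outside, world axes, zero at the start; "torque": the same for the moment, N m; "grip_width": opening from 0.0 (shut) to 1.0 (fully open); "grip_force": force on a finger pad.
Only numpy, scipy, OpenCV 4.12 (cv2) and the standard library are available. Lean on these libraries where they do the work, as an engineer would, in place of code of your own. Each camera call takes 0.05 s, during which the arm holds its last target. There are 200 camera calls.

TASK

The colour bars are loaded, so close up the pot: put the loose round lid on it, let go of it, and only then take the upright grip of the sprung hold-down arm and wind the arm round over the lid until it is fully home against its stop. Keep holding it there by the grip against its spring, so that I can fit the locking pin: the program finishes while still holding the grip. Leave the tumbler, the callipers and the jacks where they are.

Things in the scene. Friction and masses are not known exactly. Their poses are not given: they have to be found in the camera images.
- pot_stand: Fixed steel stand: base plate 200 (x) x 150 (y) x 10 mm with an open round pot (outside 100, bore 90 mm, rim 90 mm above the surface; two colour bars inside, below the lid's reach). Origin: pot axis, on the work surface; z up. Place and yaw vary. In this frame the arm's pivot post is behind left at (75, 34) mm, a 14 mm thick, 118 mm high stop post in front at (-77, 18) mm.
- pot_mouth (a point): Centre of the pot's rim, 90 mm above the surface. Its axes are the stand's.
- lid: Loose round aluminium lid, 0.2-0.35 kg, lying right way up at the right: plug below (84 mm wide, 8 mm high, bevelled; 3 mm play all round in the pot), flange 112 mm wide, 6 mm thick, that rests on the rim, wooden knob 24 mm wide. Origin: centre of the plug's underside; the knob spans 14 to 50 mm above it. Seated, the origin is 8 mm below the rim, 82 mm above the surface.
- pivot (a point): Point on the vertical axis on which the hold-down arm turns, 112 mm above the surface (mid-height of the arm's bar).
- hold_down (a joint): Turn of the arm about its pivot, rad: 0 at rest, swung out to the left; grows anticlockwise seen from above to 1.2 at the stop, where its bar lies over the left of the lid's flange, clear of the knob, along the stand's -x. Bar 16 wide, 12 thick, underside 106 mm above the surface (10 mm over a seated flange). The spring always pulls back to 0: 2.5 N at the grip at rest, 6 N at the stop.
- grip: Upright round black grip fixed on the arm's outer end, 16 mm across, 140 mm from the pivot axis. Origin: centre of its foot on the bar, 118 mm above the surface; it rises 57 mm, to 175 mm. It does not spin on the arm; being round, it slips round between finger pads.
- tumbler_1: Bystander: glass tumbler, 64 mm across, 90 mm high, at the front. Origin: centre of its foot.
- callipers: Bystander: steel callipers lying flat at the front right, 173 x 100 x 9 mm.
- jacks_1: Bystander: steel glassmaker's jacks (large tongs) lying flat at the left, 240 x 61 x 8 mm.

How it is judged:
On the way, in this order (a step that is already met when the one before it is completed fails the run):
1. the lid is seated on the pot and let go, the arm still swung out (horizontal distance between lid and pot_mouth below 0.005 m and z of lid in the frame of pot_mouth below -0.0055 m and angle between lid's own z axis and vertical below 0.05 rad and contact force between the fingers and lid below 0.1 N and value of joint hold_down below 0.4 rad), for 0.2 s.
2. the arm is wound to its stop by the grip (value of joint hold_down above 1.15 rad and contact force between the fingers and grip above 2 N), for 0.2 s.
At the end, for the whole second after the job is handed in: The robot's fingers still hold the arm by its grip (contact over 2 N) at the stop: joint above 1.15 of 1.2 rad throughout the last second; and the lid lies seated on the pot (within 5 mm of its axis, plug at least 5.5 mm into the bore, level within 0.05 rad) (all of step 2 and horizontal distance between lid and pot_mouth below 0.005 m and z of lid in the frame of pot_mouth below -0.0055 m and angle between lid's own z axis and vertical below 0.05 rad); the arm keeps its last pose, push and grip.
It fails at once if the tumbler, the callipers or the jacks are shifted by more than 30 mm (distance of any of tumbler_1, callipers, jacks_1 from where it was at the start of the episode above 0.03 m).
It fails at once if the tumbler is tipped over (angle between tumbler_1's own z axis and vertical above 0.5 rad).
It also fails if it takes over 59 s, if anything falls off the work surface, if the arm or the gripper's body presses on something with over 40 N, if the wrist force passes 120 N, or if a joint passes its speed limit or range.

## Working session

There is one attempt and no reset: what is moved stays moved. The work goes in short steps, Python scripts to look and compute and a tool call to move; the robot and the scene stay as the last step left them, time stands still between calls to the robot, and variables do not carry over. Pictures are saved under pics/ and viewed, at most 10 in all, crops included, and the job is handed in when it is done.

Besides the shell and the picture viewer there is one more tool, called after "Call:" as name([rows], argument=value, ...), one row to a line, values as JSON. step_arm: Moves the arm, as the interface text tells. Its arguments: {"type":"object","properties":{"commands":{"type":"array"},"gripper":{"type":"number"},"force":{"type":"number"}},"required":["commands"]}

```bash
mkdir -p pics; python3 - <<'E'
from bench import ctrl
import cv2,numpy as np
s=ctrl.get_state();print(s)
for n in ["top","side"]:
    im=ctrl.get_image(n);cv2.imwrite(f"pics/{n}0.png",im[:,:,::-1]);m=ctrl.camera_model(n);print(n,m)
print(ctrl.camera_model("wrist"))
E
python3 -c "
import cv2
for n in ['top','side']: cv2.imwrite(f'pics/{n}0b.png',cv2.resize(cv2.imread(f'pics/{n}0.png'),(800,600),interpolation=2))"
```

```text
{'time': 0.0, 'joint_positions': array([ 1.2900749 ,  0.3218312 , -0.07007982,  1.45168784,  0.02264166,
        1.37080144, -0.05691855]), 'qd': array([-0.00018794, -0.0001601 ,  0.00136434,  0.00081171, -0.00075384,
        0.00035002, -0.00108723]), 'joint_torque': array([-3.93158427e-05, -4.91286993e+01, -4.03884519e-01, -3.12536895e+01,
       -6.40479103e-02,  4.37580119e-02,  1.82288863e-04]), 'position': array([ 0.18865081, -0.62146279,  0.2354497 ]), 'tool_rot': array([-3.10564378e+00, -4.61175603e-01,  6.66371980e-04]), 'ft_force': array([-0.32569247,  0.19627793,  0.58031538]), 'torque': array([ 0.00142332, -0.02645332,  0.01935423]), 'grip_force': 0.0, 'grip_width': 0.9984516144981664}
top {'fx': 412.1203740337788, 'fy': 412.1203740337788, 'cx': 246.32061308328554, 'cy': 198.5798553683366, 'R': array([[ 0.0123862 , -0.99989484, -0.00754211],
       [-0.99602704, -0.01167237, -0.08828299],
       [ 0.08818567,  0.00860564, -0.99606688]]), 't': array([-0.02025096,  0.49113734,  1.25567354])}
side {'fx': 488.59064869078753, 'fy': 488.59064869078753, 'cx': 252.41822819372828, 'cy': 193.42148646684694, 'R': array([[-0.99579731,  0.09006124, -0.01663401],
       [ 0.06435412,  0.55885601, -0.82676388],
       [-0.06516336, -0.82435971, -0.56230312]]), 't': array([0.4864193 , 0.05121813, 1.75201141])}
{'fx': 297.3186396354542, 'fy': 297.3186396354542, 'cx': 253.48679718579137, 'cy': 190.2840437846082, 'T_tool_cam': array([[-1.32545967e-04, -9.70596093e-01, -2.40713950e-01,
         6.41450386e-02],
       [ 9.99999345e-01,  1.44953708e-04, -1.13511237e-03,
        -1.91429204e-05],
       [ 1.13662801e-03, -2.40713943e-01,  9.70595439e-01,
        -1.49307069e-01],
       [ 0.00000000e+00,  0.00000000e+00,  0.00000000e+00,
         1.00000000e+00]])}
```

View pics/top0b.png

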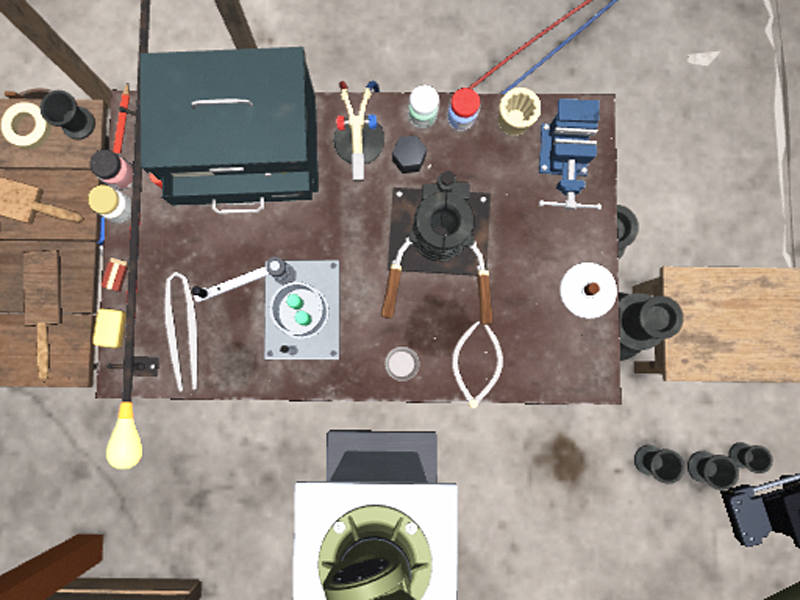

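View pics/side0b.png

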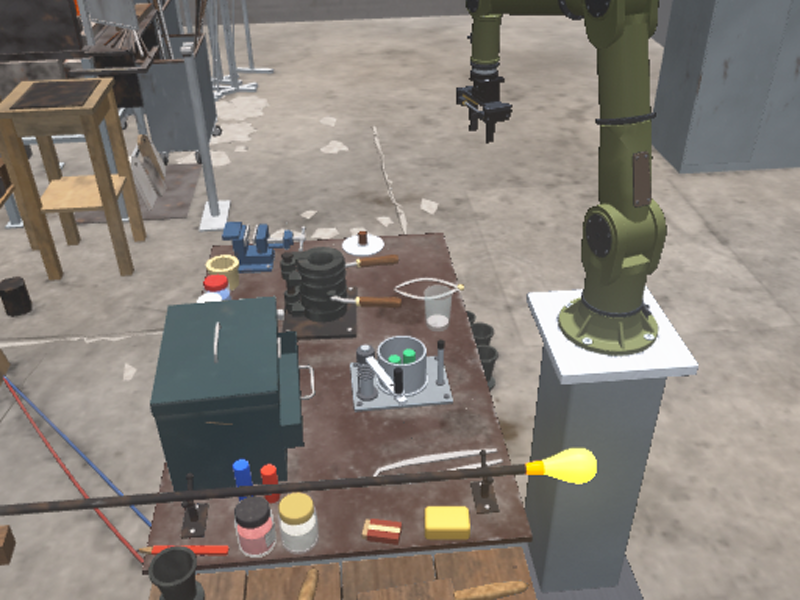

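Top view (800x600): pot at (299,310), pivot post (277,268), grip (197,293), lid (588,290) with its knob at (593,289). The stand is at yaw≈0. A blowpipe on supports runs left of the grip. Next I'll measure.

```bash
cat > h.py <<'E'
import numpy as np,cv2
from bench import ctrl
def ray(n,u,v):
    m=ctrl.camera_model(n);d=np.array([(u-m['cx'])/m['fx'],(v-m['cy'])/m['fy'],1.])
    return -m['R'].T@m['t'], m['R'].T@d
def onz(n,u,v,z):
    o,d=ray(n,u,v);return o+d*(z-o[2])/d[2]
def tri(a,b):
    A=[];B=[]
    M=np.zeros((3,3));w=np.zeros(3)
    for n,u,v in (a,b):
        o,d=ray(n,u,v);d=d/np.linalg.norm(d);P=np.eye(3)-np.outer(d,d);M+=P;w+=P@o
    return np.linalg.solve(M,w)
def blobs(mask,roi,amin=15):
    x0,y0,x1,y1=roi;m=np.zeros_like(mask,np.uint8);m[y0:y1,x0:x1]=mask[y0:y1,x0:x1]
    cs,_=cv2.findContours(m*255,cv2.RETR_EXTERNAL,cv2.CHAIN_APPROX_NONE)
    return sorted([c for c in cs if cv2.contourArea(c)>=amin],key=cv2.contourArea,reverse=True)
E
python3 - <<'E'
from h import *
t=cv2.imread('pics/top0.png').astype(int);s=cv2.imread('pics/side0.png').astype(int)
mn=t.min(2);mx=t.max(2)
c=blobs(mn>170,(350,160,400,210))[0];e=cv2.fitEllipse(cv2.convexHull(c));print('lid top',e,onz('top',*e[0],.014))
sm=s.min(2)
c=blobs(sm>170,(215,145,248,165))[0];e=cv2.fitEllipse(cv2.convexHull(c));print('lid side',e,onz('side',*e[0],.014))
# knob
k=(t[:,:,2]-t[:,:,0]>40)&(mx<200)
for c in blobs(k,(365,172,392,200),4)[:2]: print('knob',cv2.boundingRect(c),cv2.minEnclosingCircle(c))
# plate
g=(mn>110)&(mx-mn<40)
c=blobs(g,(166,160,222,236))[0];print(cv2.minAreaRect(c))
b=cv2.boxPoints(cv2.minAreaRect(c));P=np.array([onz('top',*p,.01) for p in b]);print(P,P.mean(0))
for n,f,r in (('top',t,(165,150,225,240)),('side',s,(220,200,300,265))):
    x0,y0,x1,y1=r
    cv2.imwrite(f'pics/c_{n}.png',cv2.resize(f[y0:y1,x0:x1].astype(np.uint8),None,fx=6.6 if n=='top' else 8,fy=6.6 if n=='top' else 8,interpolation=cv2.INTER_CUBIC))
dk=mx<70
for c in blobs(dk,(112,175,145,200),4): print('grip top',cv2.boundingRect(c),cv2.minEnclosingCircle(c))
for c in blobs(s.max(2)<70,(235,215,295,260),4): print('side dark',cv2.boundingRect(c))
a=np.hstack([cv2.resize(t[150:240,110:225].astype(np.uint8),None,fx=4,fy=4,interpolation=2),cv2.resize(s[200:290,220:300].astype(np.uint8),None,fx=4,fy=4,interpolation=2)])
cv2.imwrite('pics/crop1.png',a)
E
```

```text
lid top ((376.24298095703125, 185.35496520996094), (35.30712127685547, 36.476715087890625), 111.27621459960938) [ 0.5381847  -0.41901897  0.014     ]
lid side ((231.0010986328125, 154.54751586914062), (17.18876838684082, 26.858112335205078), 95.5531997680664) [ 0.54036714 -0.42651633  0.014     ]
knob (376, 181, 8, 7) ((379.5384521484375, 184.23077392578125), 3.5460867881774902)
((193.5, 200.0), (70.0, 55.0), 90.0)
[[0.5957652  0.24050547 0.01      ]
 [0.59769141 0.06689394 0.01      ]
 [0.37794078 0.06297895 0.01      ]
 [0.37582272 0.23398944 0.01      ]] [0.48680503 0.15109195 0.01      ]
grip top (122, 183, 10, 8) ((126.74137878417969, 186.91378784179688), 4.742265701293945)
side dark (252, 236, 6, 16)
side dark (280, 218, 4, 5)
```

View pics/crop1.png

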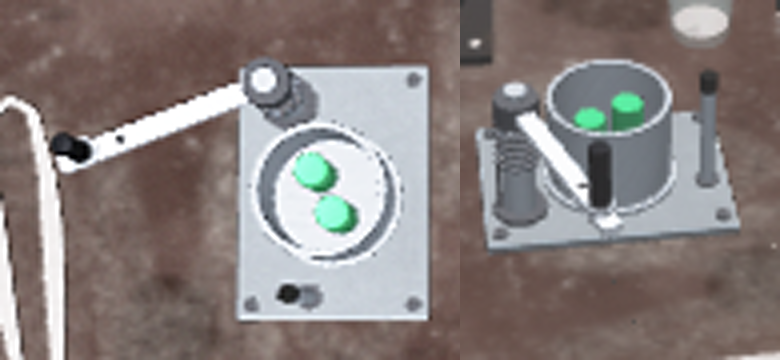

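Crop view: the pot rim outline is centred near top-image px (190.3,198.3). In the side view it is near (256.8,224). The grip top is at about top (126,186) and side (254.6,236). The plate edges run along the image axes.

```bash
python3 - <<'E'
from h import *
np.set_printoptions(precision=4,suppress=True)
print('rim top',onz('top',190.3,198.3,.09),'side',onz('side',256.8,224,.09),'tri',tri(('top',190.3,198.3),('side',256.8,224)))
P=[onz('top',*p,.01) for p in [(169.1,166.1),(216.9,166.1),(216.9,229.6),(168.8,229.6)]];print(np.array(P),np.mean(P,0))
print('grip',onz('top',126,186,.175),onz('side',254.6,236.8,.175),tri(('top',126,186),('side',254.6,236.8)))
print('knob',onz('top',379.8,184.3,.05))
print('pole', [onz('top',130*.64,v*.64,z) for v,z in ((300,0.2),(300,.1))])
# pole px in side: (300,486)/(500,472) in 800 scale ; triangulate top pole line plane with side line
def plane(n,p,q):
    o,a=ray(n,*p);_,b=ray(n,*q);k=np.cross(a,b);k/=np.linalg.norm(k);return k,k@o
k1,d1=plane('top',(134*.64,100*.64),(129*.64,350*.64));k2,d2=plane('side',(300*.64,486*.64),(480*.64,473*.64))
for x in (.3,.45,.6): print('pole',np.linalg.solve([k1,k2,[1,0,0]],[d1,d2,x]))
E
```

```text
rim top [0.4842 0.1496 0.09  ] side [0.4874 0.1578 0.09  ] tri [0.4857 0.1503 0.084 ]
[[0.5924 0.2306 0.01  ]
 [0.594  0.0798 0.01  ]
 [0.3945 0.076  0.01  ]
 [0.3927 0.2258 0.01  ]] [0.4934 0.153  0.01  ]
grip [0.5085 0.3144 0.175 ] [0.5088 0.3237 0.175 ] [0.5087 0.3162 0.169 ]
knob [ 0.537  -0.4188  0.05  ]
pole [array([0.4881, 0.421 , 0.2   ]), array([0.4981, 0.4618, 0.1   ])]
pole [0.3    0.4733 0.0581]
pole [0.45   0.4757 0.0623]
pole [0.6    0.4781 0.0665]
```

```bash
cat >> h.py <<'E'
from scipy.spatial.transform import Rotation as Rot
np.set_printoptions(precision=4,suppress=True)
def Rdown(yaw):  # tool z down, tool y at azimuth yaw (deg)
    a=np.radians(yaw);y=np.array([np.cos(a),np.sin(a),0]);z=np.array([0,0,-1.]);return np.c_[np.cross(y,z),y,z]
def goal(p,yaw,p0=None,R0=None):
    s=ctrl.get_state();p0=s['position'] if p0 is None else p0;R0=Rot.from_rotvec(s['tool_rot']).as_matrix() if R0 is None else R0
    print('t',round(s['time'],2),'travel',R0.T@(np.array(p)-p0),'turn',np.degrees(Rot.from_matrix(R0.T@Rdown(yaw)).as_rotvec()))
def wray(u,v,s):
    m=ctrl.camera_model('wrist');a=np.array([u-m['cx'],v-m['cy']]);r=np.hypot(*a);th=r/m['fx']
    d=np.r_[a/max(r,1e-9)*np.sin(th),np.cos(th)];T=m['T_tool_cam'];R=Rot.from_rotvec(s['tool_rot']).as_matrix()
    return s['position']+R@T[:3,3],R@T[:3,:3]@d
def wonz(u,v,z,s):
    o,d=wray(u,v,s);return o+d*(z-o[2])/d[2]
def wpix(X,s):
    m=ctrl.camera_model('wrist');T=m['T_tool_cam'];R=Rot.from_rotvec(s['tool_rot']).as_matrix()
    c=T[:3,:3].T@(R.T@(np.array(X)-s['position'])-T[:3,3]);th=np.arctan2(np.hypot(c[0],c[1]),c[2]);k=m['fx']*th/np.hypot(c[0],c[1])
    return np.array([m['cx']+k*c[0],m['cy']+k*c[1]])
def snap(name):
    s=ctrl.get_state();im=ctrl.get_image('wrist')[:,:,::-1].copy();cv2.imwrite(f'pics/{name}.png',im);return s,im
E
python3 - <<'E'
from h import *
goal((.537,-.419,.22),0)
for z in (.11,.13,.15,.17):print(z,onz('top',175.6,170.1,z))
E
```

```text
t 0.1 travel [ 0.3922 -0.0925  0.0157] turn [ -0.0876  -0.0578 -73.1074]
0.11 [0.5642 0.1914 0.11  ]
0.13 [0.5611 0.1878 0.13  ]
0.15 [0.5579 0.1841 0.15  ]
0.17 [0.5548 0.1804 0.17  ]
```

Call:
step_arm([
  {"travel": [0.392, -0.092, 0.016], "turn": [0, 0, 0]},
  {"travel": [0.392, -0.092, 0.016], "turn": [0, 0, 0]},
  {"travel": [0.392, -0.092, 0.016], "turn": [0, 0, 0]},
  {"travel": [0.392, -0.092, 0.016], "turn": [0, 0, 0]},
  {"travel": [0.392, -0.092, 0.016], "turn": [0, 0, 0]},
])

```text
time: 0.6
position: [0.4062, -0.4953, 0.2262]
tool_rot: [-3.107, -0.461, 0.001]
ft_force: [0.1, -0.3, -0.3]
grip_width: 1.002
grip_force: 0.0
```

```bash
python3 - <<'E'
from h import *
goal((.537,-.419,.22),-73)
print(ctrl.get_state()['position'])
E
```

```text
t 0.6 travel [ 0.1473 -0.0351  0.0061] turn [-0.0242  0.0205 -0.1235]
[ 0.4062 -0.4953  0.2262]
```

Call:
step_arm([
  {"travel": [0.147, -0.035, 0.006], "turn": [0, 0, 0]},
  {"travel": [0.147, -0.035, 0.006], "turn": [0, 0, 0]},
  {"travel": [0.147, -0.035, 0.006], "turn": [0, 0, 0]},
  {"travel": [0.147, -0.035, 0.006], "turn": [0, 0, 0]},
  {"travel": [0.147, -0.035, 0.006], "turn": [0, 0, 0]},
])

```text
time: 1.1
position: [0.5368, -0.4184, 0.2196]
tool_rot: [-3.105, -0.468, 0.001]
ft_force: [-0.6, -0.3, 0.4]
grip_width: 1.0
grip_force: 0.0
```

```bash
python3 - <<'E'
from h import *
s,im=snap('w1');print(s['position'],np.abs(s['qd']).max())
print(wpix((.537,-.419,.05),s))
cv2.imwrite('pics/w1b.png',cv2.resize(im,(800,600)))
E
```

```text
[ 0.5368 -0.4184  0.2196] 0.050318528762869304
[254.6546 176.9416]
```

View pics/w1b.png

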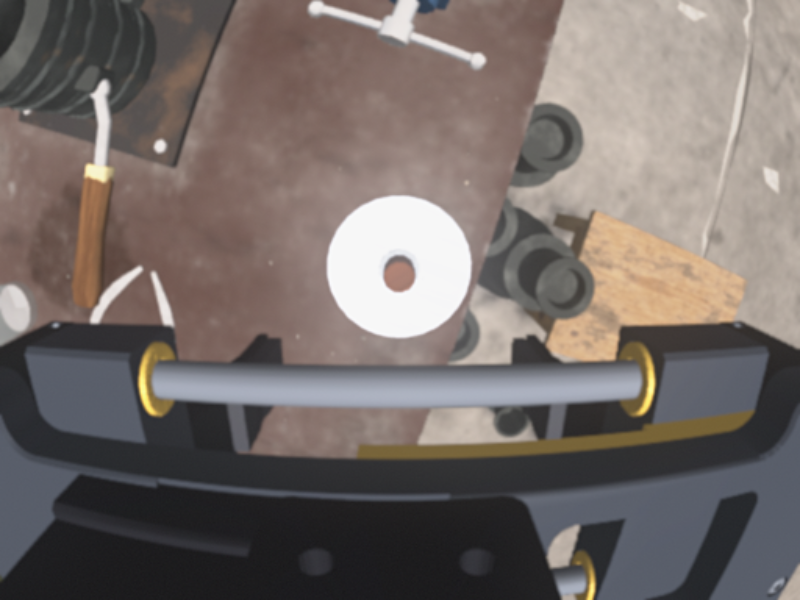

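The wrist view shows the white flange at (399,266) and the knob at (399,273), both in 800-px scale. The gripper is almost centred on them.

```bash
python3 - <<'E'
from h import *
s=ctrl.get_state();im=cv2.imread('pics/w1.png').astype(int)
c=blobs(im.min(2)>190,(190,110,320,225))[0];h=cv2.convexHull(c)[:,0]
P=np.array([wonz(u,v,.014,s)[:2] for u,v in h.astype(float)]);
(cx,cy),ax,_=cv2.fitEllipse(P.astype(np.float32)*1000);print('flange',cx,cy,ax)
k=(im[:,:,2]-im[:,:,0]>40)
c=blobs(k,(235,150,275,195),10)[0];h=cv2.convexHull(c)[:,0]
P=np.array([wonz(u,v,.05,s)[:2] for u,v in h.astype(float)]);(cx2,cy2),ax,_=cv2.fitEllipse(P.astype(np.float32)*1000);print('knob',cx2,cy2,ax)
goal((.487,.15,.26),-73)
E
```

```text
flange 534.7217407226562 -421.95166015625 (112.9638671875, 113.22781372070312)
knob 535.3941040039062 -421.76129150390625 (20.083538055419922, 20.444705963134766)
t 1.15 travel [ 0.1201 -0.5598 -0.0401] turn [-0.0301  0.0916 -0.0757]
```

Call:
step_arm([
  {"travel": [0.12, -0.56, -0.05], "turn": [0, 0, 0]},
  {"travel": [0.12, -0.56, -0.05], "turn": [0, 0, 0]},
  {"travel": [0.12, -0.56, -0.05], "turn": [0, 0, 0]},
  {"travel": [0.12, -0.56, -0.05], "turn": [0, 0, 0]},
  {"travel": [0.12, -0.56, -0.05], "turn": [0, 0, 0]},
])

```text
time: 1.65
position: [0.5129, -0.1729, 0.2427]
tool_rot: [3.107, 0.454, -0.0]
ft_force: [1.1, -0.5, 0.4]
grip_width: 1.003
grip_force: 0.0
```

```bash
python3 -c "
from h import *
goal((.487,.15,.27),-73)"
```

```text
t 1.65 travel [ 0.0676 -0.3168 -0.0278] turn [ 0.074   0.0233 -0.3647]
```

Call:
step_arm([
  {"travel": [0.067, -0.317, -0.028], "turn": [0, 0, 0]},
  {"travel": [0.067, -0.317, -0.028], "turn": [0, 0, 0]},
  {"travel": [0.067, -0.317, -0.028], "turn": [0, 0, 0]},
  {"travel": [0.067, -0.317, -0.028], "turn": [0, 0, 0]},
  {"travel": [0.067, -0.317, -0.028], "turn": [0, 0, 0]},
])

```text
time: 2.15
position: [0.4926, 0.0751, 0.2644]
tool_rot: [3.107, 0.454, 0.001]
ft_force: [0.7, -0.2, -0.1]
grip_width: 1.0
grip_force: 0.0
```

Call:
step_arm([
  {"travel": [0.016, -0.075, -0.006], "turn": [0, 0, 0]},
  {"travel": [0.016, -0.075, -0.006], "turn": [0, 0, 0]},
  {"travel": [0.016, -0.075, -0.006], "turn": [0, 0, 0]},
])

```text
time: 2.45
position: [0.4858, 0.1554, 0.2707]
tool_rot: [-3.106, -0.469, -0.002]
ft_force: [0.4, -0.1, 0.0]
grip_width: 1.001
grip_force: 0.0
```

```bash
python3 - <<'E'
from h import *
s,im=snap('w2');print(s['position'],s['tool_rot'],np.abs(s['qd']).max())
np.savez('w2.npz',position=s['position'],tool_rot=s['tool_rot'])
for X in [(.486,.15,.09),(.561,.186,.13),(.508,.315,.175)]: print(wpix(X,s))
cv2.imwrite('pics/w2b.png',cv2.resize(im,(800,600)))
E
```

```text
[0.4858 0.1554 0.2707] [-3.1056 -0.4686 -0.0024] 0.07606885895763389
[258.5363 176.5743]
[246.5992 101.1345]
[ 92.5989 120.769 ]
```

View pics/w2b.png

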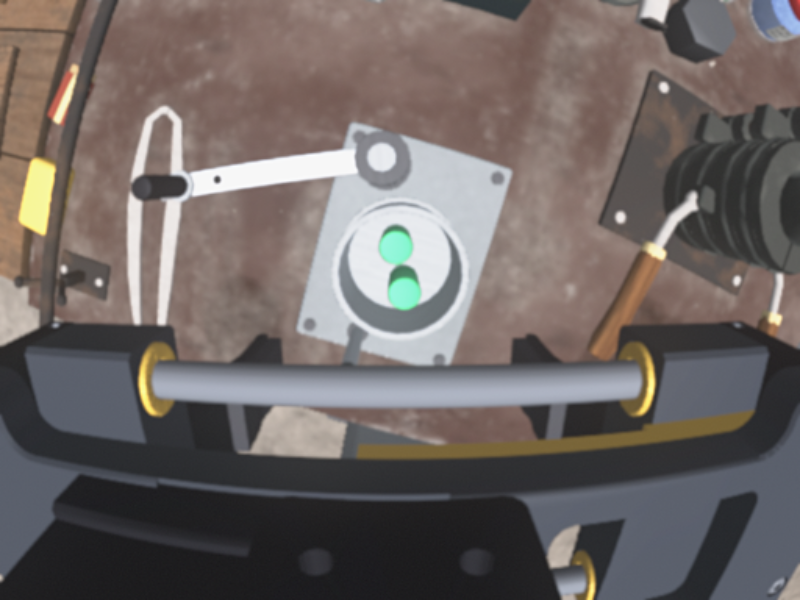

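The wrist view shows the rim centred around (400,271), the pivot cap at (382,157) and the grip top at (143,188), all in 800-px scale.

```bash
python3 - <<'E'
from h import *
d=np.load('w2.npz');s={k:d[k] for k in d}
im=cv2.imread('pics/w2.png');g=cv2.cvtColor(im,cv2.COLOR_BGR2GRAY).astype(float)
# radial edge scan of rim about approx centre in world plane z=.09 : brightness profile vs radius
m=ctrl.camera_model('wrist')
c0=wonz(256,173.5,.09,s)[:2];print('c0',c0)
rs=np.arange(38,58,.5)
for it in range(3):
    pts=[];prof=[]
    for a in np.radians(np.arange(0,360,6)):
        p=[]
        for r in rs:
            u,v=wpix((c0[0]+r/1000*np.cos(a),c0[1]+r/1000*np.sin(a),.09),s)
            p.append(cv2.getRectSubPix(g.astype(np.float32),(1,1),(float(u),float(v)))[0,0])
        p=np.array(p);prof.append(p)
        i=p.argmax();w=np.clip(p-np.percentile(p,60),0,None)*(abs(rs-rs[i])<4)
        if p[i]>185: pts.append(c0+ (w@rs/w.sum())/1000*np.array([np.cos(a),np.sin(a)]))
    P=np.array(pts);A=np.c_[2*P,np.ones(len(P))]
    for _ in range(4):
        x=np.linalg.lstsq(A,(P**2).sum(1),rcond=None)[0];r=np.sqrt(x[2]+x[:2]@x[:2]);e=np.hypot(*(P-x[:2]).T)-r
        k=abs(e)<max(.0015,1.5*np.std(e));P=P[k];A=A[k]
    c0=x[:2];print(c0,'r',r,len(P),np.std(e))
print('grip',wonz(143*.64,188*.64,.175,s),'cap',[wonz(382*.64,157*.64,z,s) for z in (.12,.14)])
q=[wonz(u*.64,v*.64,.01,s) for u,v in ((350,123),(512,172),(449,366),(297,331))];print(np.array(q),np.mean(q,0))
print('jacks',wonz(175*.64,110*.64,.0,s))
goal((.535,-.422,.25),-73)
E
```

```text
c0 [0.4885 0.1538]
[0.4834 0.1518] r 0.04540801799778264 35 0.0009123034847720396Traceback (most recent call last):
  File "<stdin>", line 13, in <module>
  File "h.py", line 32, in wpix
    m=ctrl.camera_model('wrist');T=m['T_tool_cam'];R=Rot.from_rotvec(s['tool_rot']).as_matrix()
ValueError: time passes only in moves, steps and waits
```

```bash
sed -i "s/^from bench import ctrl/from bench import ctrl\nimport functools\n_cm=functools.lru_cache(None)(lambda n: ctrl.camera_model(n))/; s/m=ctrl.camera_model(/m=_cm(/" h.py; python3 - <<'E'
from h import *
d=np.load('w2.npz');s={k:d[k] for k in d}
im=cv2.imread('pics/w2.png');g=cv2.cvtColor(im,cv2.COLOR_BGR2GRAY)
# rectified view of plane z=.09: 0.25mm/px, centre (.486,.152)
ox,oy=.486,.152;N=520
mp=np.array([[wpix((ox+(N/2-i)*.00025,oy+(N/2-j)*.00025,.09),s) for j in range(0,N)] for i in range(0,N)],np.float32)
r=cv2.remap(im,mp[...,0],mp[...,1],cv2.INTER_CUBIC)
for k in (0,): cv2.line(r,(260,250),(260,270),(0,0,255),1);cv2.line(r,(250,260),(270,260),(0,0,255),1)
cv2.imwrite('pics/rect.png',r)
h=cv2.HoughCircles(cv2.cvtColor(r,cv2.COLOR_BGR2GRAY),cv2.HOUGH_GRADIENT_ALT,1.5,5,param1=150,param2=.5,minRadius=170,maxRadius=212);
if h is not None:
  for x,y,R in h[0][:6]: print('circ',ox+(N/2-y)*.00025,oy+(N/2-x)*.00025,R*.25)
print('grip',wonz(143*.64,188*.64,.175,s),'cap',[wonz(382*.64,157*.64,z,s) for z in (.12,.14)])
q=[wonz(u*.64,v*.64,.01,s) for u,v in ((350,123),(512,172),(449,366),(297,331))];print(np.array(q),np.mean(q,0))
goal((.535,-.422,.25),-73)
E
```

```text
grip [0.5081 0.3163 0.175 ] cap [array([0.5615, 0.1886, 0.12  ]), array([0.5605, 0.1877, 0.14  ])]
[[0.588  0.2297 0.01  ]
 [0.5904 0.0804 0.01  ]
 [0.4006 0.0769 0.01  ]
 [0.3914 0.2246 0.01  ]] [0.4926 0.1529 0.01  ]
t 2.5 travel [-0.121   0.5634  0.0207] turn [ 0.0608 -0.0302 -0.0522]
```

View pics/rect.png

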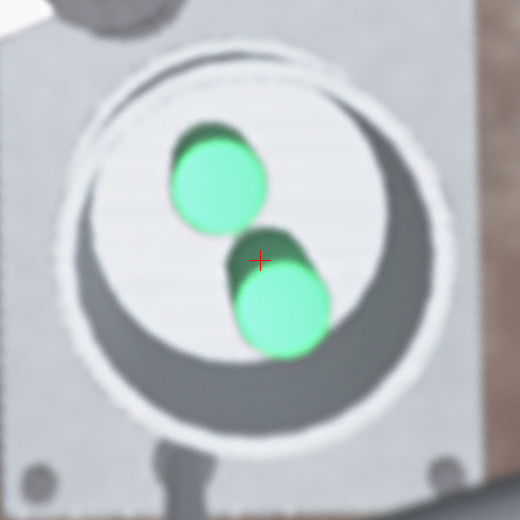

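The rectified plane view shows the rim, with outer edges at 58/455 and the bottom at 453. That puts the pot centre at about (0.4873, 0.153), which agrees with the pivot cap minus its offset. Next I'll pick up the lid.

Call:
step_arm([
  {"travel": [-0.121, 0.563, 0.02], "turn": [0, 0, 0]},
  {"travel": [-0.121, 0.563, 0.02], "turn": [0, 0, 0]},
  {"travel": [-0.121, 0.563, 0.02], "turn": [0, 0, 0]},
  {"travel": [-0.121, 0.563, 0.02], "turn": [0, 0, 0]},
  {"travel": [-0.121, 0.563, 0.02], "turn": [0, 0, 0]},
])

```text
time: 3.0
position: [0.506, -0.1026, 0.2611]
tool_rot: [3.107, 0.452, -0.001]
ft_force: [0.9, 0.5, -0.1]
grip_width: 1.001
grip_force: 0.0
```

Call:
step_arm([
  {"travel": [-0.068, 0.318, 0.012], "turn": [0, 0, 0]},
  {"travel": [-0.068, 0.318, 0.012], "turn": [0, 0, 0]},
  {"travel": [-0.068, 0.318, 0.012], "turn": [0, 0, 0]},
  {"travel": [-0.068, 0.318, 0.012], "turn": [0, 0, 0]},
  {"travel": [-0.068, 0.318, 0.012], "turn": [0, 0, 0]},
])

```text
time: 3.5
position: [0.5253, -0.3514, 0.2517]
tool_rot: [3.107, 0.452, -0.003]
ft_force: [0.6, 0.5, 0.8]
grip_width: 1.001
grip_force: 0.0
```

```bash
python3 -c "
from h import *
goal((.535,-.422,.10),-73)"
```

```text
t 3.5 travel [-0.0105  0.0703  0.1518] turn [ 0.0669  0.114  -0.4399]
```

Call:
step_arm([
  {"travel": [-0.01, 0.07, 0.0], "turn": [0, 0, 0]},
  {"travel": [-0.01, 0.07, 0.03], "turn": [0, 0, 0]},
  {"travel": [-0.01, 0.07, 0.08], "turn": [0, 0, 0]},
  {"travel": [-0.01, 0.07, 0.13], "turn": [0, 0, 0]},
  {"travel": [-0.01, 0.07, 0.13], "turn": [0, 0, 0]},
])

```text
time: 4.0
position: [0.5311, -0.4158, 0.113]
tool_rot: [-3.099, -0.452, 0.021]
ft_force: [-0.9, 0.7, -1.6]
grip_width: 1.004
grip_force: 0.0
```

```bash
python3 - <<'E'
from h import *
s,_=snap('w3');im=cv2.imread('pics/w3.png').astype(int);print(s['position'],np.abs(s['qd']).max())
print('lid px',wpix((.535,-.422,.014),s),wpix((.535,-.422,.05),s))
c=blobs(im.min(2)>190,(150,60,370,260))[0];x=cv2.boundingRect(c);print(x)
h=cv2.convexHull(c)[:,0];P=np.array([wonz(u,v,.014,s)[:2] for u,v in h.astype(float)]);print(cv2.fitEllipse(P.astype(np.float32)*1000))
k=(im[:,:,2]-im[:,:,0]>40)
c=blobs(k,(200,130,310,230),10)[0];h=cv2.convexHull(c)[:,0]
P=np.array([wonz(u,v,.05,s)[:2] for u,v in h.astype(float)]);print('knob',cv2.fitEllipse(P.astype(np.float32)*1000))
goal((.535,-.422,.037),-73)
E
```

```text
[ 0.5311 -0.4158  0.113 ] 0.11098023949005202
lid px [263.3533 189.7164] [264.2757 201.8277]
(198, 122, 128, 112)
((537.5529174804688, -419.34185791015625), (109.09273529052734, 111.82373809814453), 23.733112335205078)
knob ((537.237548828125, -419.53076171875), (20.149757385253906, 20.413890838623047), 162.7678680419922)
t 4.05 travel [-0.      0.0058  0.0809] turn [-0.3571  0.392  -0.3474]
```

Call:
step_arm([
  {"travel": [0.0, 0.005, 0.02], "turn": [-0.3, 0.3, 0]},
  {"travel": [0.0, 0.005, 0.02], "turn": [-0.3, 0.3, 0]},
  {"travel": [0.0, 0.005, 0.02], "turn": [-0.3, 0.3, 0]},
  {"travel": [0.0, 0.005, 0.02], "turn": [-0.3, 0.3, 0]},
  {"travel": [0.0, 0.005, 0.02], "turn": [-0.3, 0.3, 0]},
])

```text
time: 4.55
position: [0.5413, -0.4209, 0.1041]
tool_rot: [3.101, 0.461, 0.012]
ft_force: [0.7, 0.2, -0.4]
grip_width: 1.0
grip_force: 0.0
```

```bash
cat > lid.py <<'E'
from h import *
import sys
s,_=snap(sys.argv[1]);im=cv2.imread(f'pics/{sys.argv[1]}.png').astype(int);print(s['position'],s['tool_rot'],np.abs(s['qd']).max())
zl=float(sys.argv[2])
c=blobs(im.min(2)>190,(150,60,370,260))[0];print(cv2.boundingRect(c))
h=cv2.convexHull(c)[:,0];P=np.array([wonz(u,v,zl+.014,s)[:2] for u,v in h.astype(float)]);print(cv2.fitEllipse(P.astype(np.float32)*1000))
k=(im[:,:,2]-im[:,:,0]>40)
b=blobs(k,(200,130,310,230),10)
if b:
    h=cv2.convexHull(b[0])[:,0];P=np.array([wonz(u,v,zl+.05,s)[:2] for u,v in h.astype(float)]);print('knob',cv2.fitEllipse(P.astype(np.float32)*1000))
E
python3 lid.py w4 0; python3 -c "
from h import *
goal((.537,-.42,.037),-73)"
```

```text
[ 0.5413 -0.4209  0.1041] [3.1011 0.4605 0.012 ] 0.007070817596524855
(185, 135, 131, 99)
((540.6495971679688, -418.42333984375), (101.23243713378906, 112.60205078125), 17.64641571044922)
knob ((537.16015625, -419.5654602050781), (20.22769546508789, 20.49188804626465), 178.93263244628906)
t 4.6 travel [-0.0042 -0.0024  0.0666] turn [ 0.4038 -0.3613 -0.0995]
```

Call:
step_arm([
  {"travel": [0, 0, -0.05], "turn": [0, 0, 0]},
  {"travel": [0, 0, -0.1], "turn": [0, 0, 0]},
  {"travel": [0, 0, -0.14], "turn": [0, 0, 0]},
  {"travel": [0.01, -0.049, -0.14], "turn": [0, 0, 0]},
  {"travel": [0.02, -0.098, -0.14], "turn": [0, 0, 0]},
])

```text
time: 5.1
position: [0.5308, -0.3209, 0.2441]
tool_rot: [3.101, 0.455, 0.015]
ft_force: [0.3, 1.3, 0.4]
grip_width: 1.002
grip_force: 0.0
```

Call:
step_arm([
  {"travel": [0.01, -0.049, 0], "turn": [0, 0, 0]},
  {"travel": [0.02, -0.098, 0], "turn": [0, 0, 0]},
  {"travel": [0.03, -0.147, 0], "turn": [0, 0, 0]},
  {"travel": [0.04, -0.196, 0], "turn": [0, 0, 0]},
  {"travel": [0.05, -0.245, 0], "turn": [0, 0, 0]},
])

```text
time: 5.6
position: [0.5066, -0.0693, 0.2413]
tool_rot: [3.102, 0.461, 0.011]
ft_force: [0.8, 0.0, 0.3]
grip_width: 0.999
grip_force: 0.0
```

Call:
step_arm([
  {"travel": [0.01, -0.049, 0], "turn": [0, 0, 0]},
  {"travel": [0.02, -0.098, 0], "turn": [0, 0, 0]},
  {"travel": [0.03, -0.147, 0], "turn": [0, 0, 0]},
  {"travel": [0.04, -0.196, 0], "turn": [0, 0, 0]},
  {"travel": [0.045, -0.221, 0], "turn": [0, 0, 0]},
])

```text
time: 6.1
position: [0.4844, 0.1586, 0.2407]
tool_rot: [3.103, 0.471, 0.012]
ft_force: [-0.2, 1.0, 0.9]
grip_width: 0.998
grip_force: 0.0
```

Call:
step_arm([
  {"travel": [0, 0, 0], "turn": [0, 0, 0]},
  {"travel": [0, 0, 0], "turn": [0, 0, 0]},
  {"travel": [0, 0, 0], "turn": [0, 0, 0]},
  {"travel": [0, 0, 0], "turn": [0, 0, 0]},
  {"travel": [0, 0, 0], "turn": [0, 0, 0]},
])

```text
time: 6.6
position: [0.4861, 0.1519, 0.2396]
tool_rot: [3.103, 0.457, 0.009]
ft_force: [-0.0, 0.5, 0.1]
grip_width: 1.005
grip_force: 0.0
```

```bash
python3 - <<'E'
from h import *
s,im=snap('w5');print(s['position'],s['tool_rot'],np.abs(s['qd']).max())
np.savez('w5.npz',position=s['position'],tool_rot=s['tool_rot'])
ox,oy=.486,.152;N=520
mp=np.array([[wpix((ox+(N/2-i)*.00025,oy+(N/2-j)*.00025,.09),s) for j in range(0,N)] for i in range(0,N)],np.float32)
r=cv2.remap(im,mp[...,0],mp[...,1],cv2.INTER_CUBIC)
for R,c in ((200,(0,0,255)),(180,(255,0,0))): cv2.circle(r,(260,260),R,c,1)
cv2.imwrite('pics/rect2.png',r)
goal((.537,-.42,.25),-73)
E
```

```text
[0.4861 0.1519 0.2396] [3.1033 0.4572 0.0092] 0.005844949969846437
t 6.65 travel [-0.1165  0.5625 -0.0079] turn [ 0.3129 -0.2924 -0.2104]
```

View pics/rect2.png

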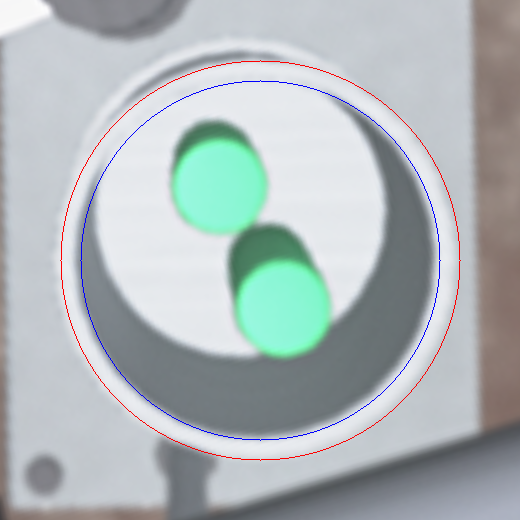

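Call:
step_arm([
  {"travel": [-0.01, 0.049, 0], "turn": [0.3, -0.3, 0]},
  {"travel": [-0.02, 0.098, 0], "turn": [0.3, -0.3, 0]},
  {"travel": [-0.03, 0.147, 0], "turn": [0.3, -0.3, 0]},
  {"travel": [-0.04, 0.196, 0], "turn": [0.3, -0.3, 0]},
  {"travel": [-0.05, 0.245, 0], "turn": [0.3, -0.3, 0]},
])

```text
time: 7.15
position: [0.509, -0.0983, 0.2409]
tool_rot: [3.107, 0.46, 0.001]
ft_force: [0.7, 0.2, 0.6]
grip_width: 1.0
grip_force: 0.0
```

Call:
step_arm([
  {"travel": [-0.01, 0.049, 0], "turn": [0, 0, 0]},
  {"travel": [-0.02, 0.098, 0], "turn": [0, 0, 0]},
  {"travel": [-0.03, 0.147, 0], "turn": [0, 0, 0]},
  {"travel": [-0.04, 0.196, 0], "turn": [0, 0, 0]},
  {"travel": [-0.05, 0.245, 0], "turn": [0, 0, 0]},
])

```text
time: 7.65
position: [0.5321, -0.3473, 0.2406]
tool_rot: [3.107, 0.46, -0.0]
ft_force: [1.4, 0.2, -0.5]
grip_width: 1.002
grip_force: 0.0
```

Call:
step_arm([
  {"travel": [-0.01, 0.04, 0], "turn": [0, 0, 0]},
  {"travel": [-0.0165, 0.0725, 0.02], "turn": [0, 0, 0]},
  {"travel": [-0.0165, 0.0725, 0.06], "turn": [0, 0, 0]},
  {"travel": [-0.0165, 0.0725, 0.1], "turn": [0, 0, 0]},
  {"travel": [-0.0165, 0.0725, 0.12], "turn": [0, 0, 0]},
])

```text
time: 8.15
position: [0.5353, -0.4184, 0.1159]
tool_rot: [-3.103, -0.458, 0.007]
ft_force: [0.1, 0.1, -0.9]
grip_width: 0.996
grip_force: 0.0
```

Call:
step_arm([
  {"travel": [0, 0, 0], "turn": [0, 0, 0]},
  {"travel": [0, 0, 0], "turn": [0, 0, 0]},
  {"travel": [0, 0, 0], "turn": [0, 0, 0]},
])

```text
time: 8.45
position: [0.5389, -0.4198, 0.123]
tool_rot: [3.105, 0.461, 0.004]
ft_force: [0.1, -0.6, 0.4]
grip_width: 1.001
grip_force: 0.0
```

```bash
python3 lid.py w6 0; python3 -c "
from h import *
goal((.537,-.4197,.037),-73)"
```

```text
[ 0.5389 -0.4198  0.123 ] [3.1049 0.4607 0.004 ] 0.0087669484578428
(192, 131, 122, 103)
((538.7483520507812, -418.9670715332031), (105.73611450195312, 112.3061294555664), 17.533775329589844)
knob ((537.170654296875, -419.4895935058594), (20.0037841796875, 20.51576042175293), 12.111538887023926)
t 8.5 travel [-0.002  -0.0009  0.0861] turn [ 0.1862 -0.127  -0.1175]
```

Call:
step_arm([
  {"travel": [-0.002, -0.001, 0.04], "turn": [0.2, -0.1, 0]},
  {"travel": [-0.002, -0.001, 0.07], "turn": [0.2, -0.1, 0]},
  {"travel": [-0.002, -0.001, 0.086], "turn": [0.2, -0.1, 0]},
  {"travel": [-0.002, -0.001, 0.086], "turn": [0.2, -0.1, 0]},
  {"travel": [-0.002, -0.001, 0.086], "turn": [0.2, -0.1, 0]},
])

```text
time: 9.0
position: [0.5366, -0.4191, 0.0363]
tool_rot: [-3.106, -0.461, 0.001]
ft_force: [0.8, -0.0, 0.8]
grip_width: 1.007
grip_force: 0.0
```

Call:
step_arm([
  {"travel": [0, 0, 0], "turn": [0, 0, 0]},
  {"travel": [0, 0, 0], "turn": [0, 0, 0]},
  {"travel": [0, 0, 0], "turn": [0, 0, 0]},
  {"travel": [0, 0, 0], "turn": [0, 0, 0]},
  {"travel": [0, 0, 0], "turn": [0, 0, 0]},
], gripper=0, force=35)

```text
time: 9.5
position: [0.5356, -0.4186, 0.0349]
tool_rot: [-3.105, -0.461, 0.003]
ft_force: [-0.9, -0.4, -0.0]
grip_width: 0.631
grip_force: 0.0
```

Call:
step_arm([
  {"travel": [0, 0, 0], "turn": [0, 0, 0]},
  {"travel": [0, 0, 0], "turn": [0, 0, 0]},
  {"travel": [0, 0, 0], "turn": [0, 0, 0]},
  {"travel": [0, 0, 0], "turn": [0, 0, 0]},
])

```text
time: 9.9
position: [0.5356, -0.4187, 0.0346]
tool_rot: [-3.105, -0.461, 0.004]
ft_force: [-0.3, -0.9, 0.5]
grip_width: 0.266
grip_force: 35.5
```

Call:
step_arm([
  {"travel": [0, 0, -0.03], "turn": [0, 0, 0]},
  {"travel": [0, 0, -0.07], "turn": [0, 0, 0]},
  {"travel": [0, 0, -0.12], "turn": [0, 0, 0]},
  {"travel": [0, 0, -0.17], "turn": [0, 0, 0]},
  {"travel": [0, 0, -0.2], "turn": [0, 0, 0]},
])

```text
time: 10.4
position: [0.5371, -0.4195, 0.2391]
tool_rot: [3.107, 0.461, 0.002]
ft_force: [0.5, -0.7, -1.7]
grip_width: 0.265
grip_force: 35.0
```

```bash
python3 -c "
from h import *
goal((.486,.1523,.235),-73)"
```

```text
t 10.4 travel [ 0.1173 -0.562   0.004 ] turn [ 0.0272 -0.0644 -0.1056]
```

Move at half speed to keep the lid steady.

Call:
step_arm([
  {"travel": [0.006, -0.03, 0], "turn": [0, 0, 0]},
  {"travel": [0.014, -0.07, 0], "turn": [0, 0, 0]},
  {"travel": [0.022, -0.11, 0], "turn": [0, 0, 0]},
  {"travel": [0.03, -0.15, 0], "turn": [0, 0, 0]},
  {"travel": [0.038, -0.19, 0], "turn": [0, 0, 0]},
])

```text
time: 10.9
position: [0.5165, -0.2244, 0.2346]
tool_rot: [-3.104, -0.461, 0.005]
ft_force: [1.5, 0.7, -2.0]
grip_width: 0.268
grip_force: 35.0
```

Call:
step_arm([
  {"travel": [0.008, -0.04, 0], "turn": [0, 0, 0]},
  {"travel": [0.016, -0.08, 0], "turn": [0, 0, 0]},
  {"travel": [0.024, -0.12, 0], "turn": [0, 0, 0]},
  {"travel": [0.032, -0.16, 0], "turn": [0, 0, 0]},
  {"travel": [0.04, -0.2, 0], "turn": [0, 0, 0]},
])

```text
time: 11.4
position: [0.4966, -0.0215, 0.2355]
tool_rot: [-3.105, -0.461, 0.005]
ft_force: [0.9, 0.6, -1.7]
grip_width: 0.266
grip_force: 35.0
```

Call:
step_arm([
  {"travel": [0.008, -0.04, 0], "turn": [0, 0, 0]},
  {"travel": [0.016, -0.08, 0], "turn": [0, 0, 0]},
  {"travel": [0.024, -0.12, 0], "turn": [0, 0, 0]},
  {"travel": [0.032, -0.15, 0], "turn": [0, 0, 0]},
  {"travel": [0.039, -0.172, 0], "turn": [0, 0, 0]},
])

```text
time: 11.9
position: [0.4836, 0.1554, 0.2362]
tool_rot: [-3.104, -0.466, 0.004]
ft_force: [0.3, -1.0, -2.2]
grip_width: 0.263
grip_force: 35.0
```

Call:
step_arm([
  {"travel": [0, 0, 0], "turn": [0, 0, 0]},
  {"travel": [0, 0, 0], "turn": [0, 0, 0]},
  {"travel": [0, 0, 0], "turn": [0, 0, 0]},
  {"travel": [0, 0, 0], "turn": [0, 0, 0]},
  {"travel": [0, 0, 0], "turn": [0, 0, 0]},
])

```text
time: 12.4
position: [0.4849, 0.1517, 0.2363]
tool_rot: [-3.105, -0.458, 0.004]
ft_force: [0.3, 0.8, -2.4]
grip_width: 0.264
grip_force: 35.0
```

```bash
python3 -c "
from h import *
s,im=snap('w7');print(s['position'])
for X in [(.4873,.1527,s['position'][2]-.0346+.014)]: print(wpix(X,s))
goal((.486,.1523,.15),-73)
cv2.imwrite('pics/w7b.png',im)"
```

```text
[0.4849 0.1517 0.2363]
[253.432  221.3307]
t 12.45 travel [0.0013 0.0002 0.0863] turn [-0.1837  0.1075 -0.1905]
```

View pics/w7b.png

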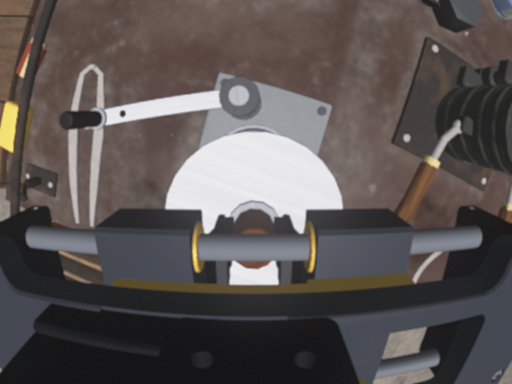

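The lid is held level, with its flange spanning u=166–342 and its front edge at v≈132. I'll check its offset from that front edge.

```bash
python3 - <<'E'
from h import *
s=ctrl.get_state();R=Rot.from_rotvec(s['tool_rot']).as_matrix();im=cv2.imread('pics/w7.png').astype(int);print(s['position'])
zf=s['position'][2]-.0346+.014
c=blobs(im.min(2)>170,(150,120,360,207))[0][:,0].astype(float)
c=c[(c[:,1]<203)];top=np.array([c[c[:,0]==u][:,1].min() for u in np.unique(c[:,0])]);U=np.unique(c[:,0])
P=np.array([R.T@(wonz(u,v-.5,zf,s)-s['position']) for u,v in zip(U,top)])[4:-4]
f=lambda q:np.hypot(P[:,0]-q[0],P[:,1]-q[1])-.056
from scipy.optimize import least_squares
r=least_squares(f,[0,0],loss='soft_l1',f_scale=.001);print(r.x,np.std(f(r.x)),len(P),P[:,2].mean())
E
```

```text
[0.4849 0.1519 0.2363]
[ 0.0014 -0.0002] 0.0012197506662438825 168 0.020508732691872738
```

Call:
step_arm([
  {"travel": [0.001, 0, 0.03], "turn": [-0.2, 0.1, 0]},
  {"travel": [0.001, 0, 0.06], "turn": [-0.2, 0.1, 0]},
  {"travel": [0.001, 0, 0.085], "turn": [-0.2, 0.1, 0]},
  {"travel": [0.001, 0, 0.1], "turn": [-0.2, 0.1, 0]},
  {"travel": [0.001, 0, 0.1], "turn": [-0.2, 0.1, 0]},
])

```text
time: 12.95
position: [0.4841, 0.1525, 0.1345]
tool_rot: [3.108, 0.461, -0.007]
ft_force: [-0.7, 0.0, -2.3]
grip_width: 0.265
grip_force: 35.0
```

Call:
step_arm([
  {"travel": [0, 0, 0], "turn": [0, 0, 0]},
  {"travel": [0, 0, 0], "turn": [0, 0, 0]},
  {"travel": [0, 0, 0], "turn": [0, 0, 0]},
  {"travel": [0, 0, 0], "turn": [0, 0, 0]},
  {"travel": [0, 0, 0], "turn": [0, 0, 0]},
])

```text
time: 13.45
position: [0.4858, 0.1533, 0.1369]
tool_rot: [3.107, 0.461, 0.001]
ft_force: [-0.2, -0.3, -3.0]
grip_width: 0.268
grip_force: 35.0
```

```bash
python3 -c "
from h import *
goal((.486,.1523,.117),-73)"
```

```text
t 13.45 travel [-0.0001  0.0011  0.0199] turn [ 0.021  -0.0515 -0.1079]
```

Call:
step_arm([
  {"travel": [0, 0.001, 0.005], "turn": [0, 0, 0]},
  {"travel": [0, 0.001, 0.01], "turn": [0, 0, 0]},
  {"travel": [0, 0.001, 0.013], "turn": [0, 0, 0]},
  {"travel": [0, 0.001, 0.016], "turn": [0, 0, 0]},
  {"travel": [0, 0.001, 0.018], "turn": [0, 0, 0]},
])

```text
time: 13.95
position: [0.4856, 0.1523, 0.1179]
tool_rot: [3.108, 0.462, -0.001]
ft_force: [0.2, 0.7, -1.3]
grip_width: 0.267
grip_force: 35.0
```

Call:
step_arm([
  {"travel": [0, 0, 0.001], "turn": [0, 0, 0]},
  {"travel": [0, 0, 0.002], "turn": [0, 0, 0]},
  {"travel": [0, 0, 0.002], "turn": [0, 0, 0]},
  {"travel": [0, 0, 0.002], "turn": [0, 0, 0]},
])

```text
time: 14.35
position: [0.4858, 0.1524, 0.1166]
tool_rot: [3.107, 0.461, 0.0]
ft_force: [-1.0, 0.1, -0.4]
grip_width: 0.269
grip_force: 35.0
```

It's seated: z is as expected and the rim carries the weight. Release and rise.

Call:
step_arm([
  {"travel": [0, 0, 0], "turn": [0, 0, 0]},
  {"travel": [0, 0, 0], "turn": [0, 0, 0]},
  {"travel": [0, 0, 0], "turn": [0, 0, 0]},
  {"travel": [0, 0, 0], "turn": [0, 0, 0]},
  {"travel": [0, 0, 0], "turn": [0, 0, 0]},
], gripper=0.7)

```text
time: 14.85
position: [0.4859, 0.1523, 0.1165]
tool_rot: [3.107, 0.461, 0.0]
ft_force: [-0.1, -0.1, -0.8]
grip_width: 0.628
grip_force: 0.0
```

Call:
step_arm([
  {"travel": [0, 0, -0.02], "turn": [0, 0, 0]},
  {"travel": [0, 0, -0.05], "turn": [0, 0, 0]},
  {"travel": [0, 0, -0.09], "turn": [0, 0, 0]},
  {"travel": [0, 0, -0.12], "turn": [0, 0, 0]},
  {"travel": [0, 0, -0.12], "turn": [0, 0, 0]},
])

```text
time: 15.35
position: [0.4883, 0.1534, 0.241]
tool_rot: [3.107, 0.461, 0.013]
ft_force: [0.5, -0.0, -1.1]
grip_width: 0.698
grip_force: 0.0
```

Call:
step_arm([
  {"travel": [0, 0, 0], "turn": [0, 0, 0]},
  {"travel": [0, 0, 0], "turn": [0, 0, 0]},
  {"travel": [0, 0, 0], "turn": [0, 0, 0]},
])

```text
time: 15.65
position: [0.4849, 0.152, 0.2349]
tool_rot: [3.107, 0.462, -0.004]
ft_force: [-0.2, 0.2, -0.3]
grip_width: 0.698
grip_force: 0.0
```

```bash
python3 lid.py w8 .082; python3 - <<'E'
from h import *
im=cv2.imread('pics/w8.png');s=ctrl.get_state()
cv2.imwrite('pics/w8b.png',cv2.resize(im,(800,600)))
print('grip pred',wpix((.508,.3163,.175),s)/.64)
for r in (19,22): goal((.508,.3163,.24),r)
E
```

```text
[0.4849 0.152  0.2349] [ 3.1075  0.4615 -0.0043] 0.004706618732040276
(198, 125, 112, 109)
((486.38653564453125, 153.05738830566406), (111.56483459472656, 111.9090576171875), 60.704864501953125)
knob ((487.24151611328125, 153.36029052734375), (18.81669807434082, 20.02910041809082), 37.32604217529297)
grip pred [104.0108 188.6086]
t 15.7 travel [ 0.0697 -0.1505 -0.005 ] turn [ -0.1259   0.088  -92.1037]
t 15.7 travel [ 0.0697 -0.1505 -0.005 ] turn [ -0.1291   0.0854 -95.1037]
```

View pics/w8b.png

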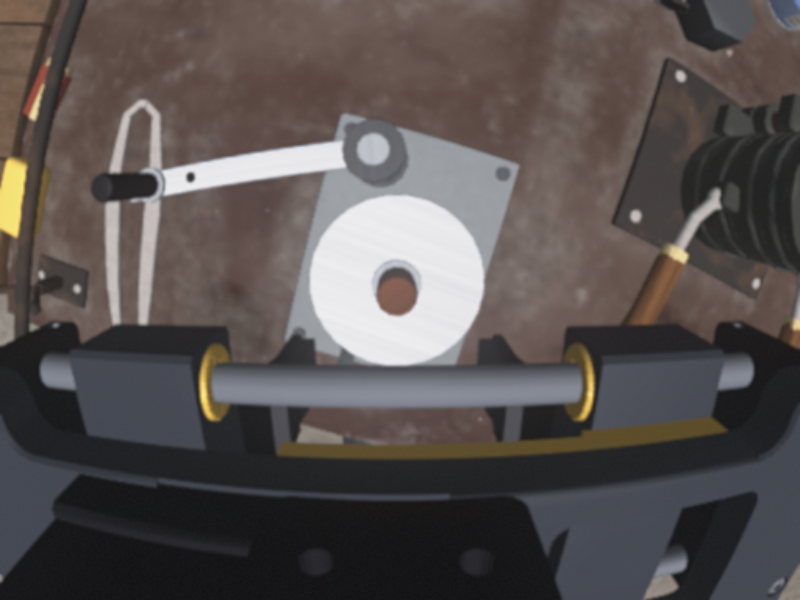

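The lid is seated at (0.487,0.153), and its apparent flange size of 112 mm fits that height. The grip top is at (101,187) in 800-px scale, as predicted. Next I'll go over the grip and turn the tool.

Call:
step_arm([
  {"travel": [0.02, -0.04, 0], "turn": [0, 0, -8.5]},
  {"travel": [0.04, -0.08, 0], "turn": [0, 0, -17]},
  {"travel": [0.055, -0.12, 0], "turn": [0, 0, -25.5]},
  {"travel": [0.07, -0.15, 0], "turn": [0, 0, -34]},
  {"travel": [0.07, -0.15, 0], "turn": [0, 0, -42.5]},
], gripper=0.7)

```text
time: 16.2
position: [0.507, 0.322, 0.2353]
tool_rot: [-2.714, -1.572, 0.001]
ft_force: [-0.8, 0.0, -0.8]
grip_width: 0.697
grip_force: 0.0
```

Call:
step_arm([
  {"travel": [0, 0, 0], "turn": [0, 0, -8.5]},
  {"travel": [0, 0, 0], "turn": [0, 0, -17]},
  {"travel": [0, 0, 0], "turn": [0, 0, -25.5]},
  {"travel": [0, 0, 0], "turn": [0, 0, -34]},
  {"travel": [0, 0, 0], "turn": [0, 0, -42.5]},
])

```text
time: 16.7
position: [0.5089, 0.316, 0.2354]
tool_rot: [-1.971, -2.445, 0.002]
ft_force: [-0.7, 0.1, 0.0]
grip_width: 0.703
grip_force: 0.0
```

Call:
step_arm([
  {"travel": [0, 0, 0], "turn": [0, 0, -8]},
  {"travel": [0, 0, 0], "turn": [0, 0, -10.5]},
  {"travel": [0, 0, 0], "turn": [0, 0, -10.5]},
  {"travel": [0, 0, 0], "turn": [0, 0, -10.5]},
  {"travel": [0, 0, 0], "turn": [0, 0, -10.5]},
])

```text
time: 17.2
position: [0.5091, 0.3161, 0.236]
tool_rot: [-1.749, -2.61, 0.001]
ft_force: [0.1, 0.5, 0.3]
grip_width: 0.7
grip_force: 0.0
```

```bash
python3 - <<'E'
from h import *
s,im=snap('w9');print(s['position'],s['tool_rot'],np.abs(s['qd']).max())
cv2.imwrite('pics/w9b.png',cv2.resize(im,(800,600)))
p=wpix((.508,.3163,.175),s);print('pred',p)
g=im.max(2)<70
for c in blobs(g,(int(p[0])-45,int(p[1])-45,int(p[0])+45,int(p[1])+25),20)[:4]:print(cv2.boundingRect(c))
goal((.508,.3163,.148),22.5)
E
```

```text
[0.5091 0.3161 0.236 ] [-1.7488 -2.6096  0.0008] 0.004318315873913817
pred [253.8607 207.3021]
(247, 182, 17, 17)
t 17.25 travel [ 0.0005 -0.0009  0.0882] turn [-0.0181  0.0066 -0.1416]
```

View pics/w9b.png

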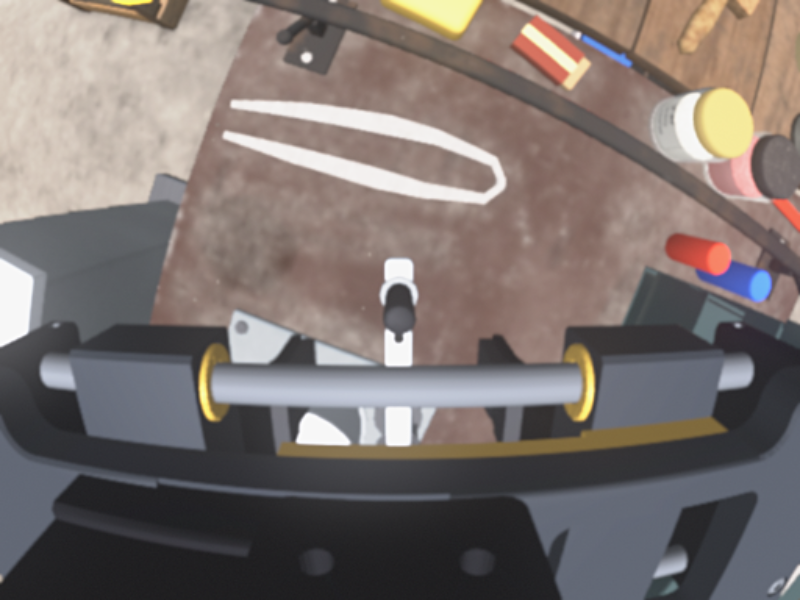

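The grip top is at (399,319), between the open fingers and 2 mm off prediction. The bar lies along the tool's x. Descend and close.

Call:
step_arm([
  {"travel": [0.001, -0.001, 0.03], "turn": [0, 0, 0]},
  {"travel": [0.001, -0.001, 0.06], "turn": [0, 0, 0]},
  {"travel": [0.001, -0.001, 0.08], "turn": [0, 0, 0]},
  {"travel": [0.001, -0.001, 0.088], "turn": [0, 0, 0]},
  {"travel": [0.001, -0.001, 0.088], "turn": [0, 0, 0]},
])

```text
time: 17.75
position: [0.5074, 0.3164, 0.1475]
tool_rot: [-1.748, -2.61, 0.003]
ft_force: [0.8, 0.9, 0.9]
grip_width: 0.7
grip_force: 0.0
```

Call:
step_arm([
  {"travel": [0, 0, 0], "turn": [0, 0, 0]},
  {"travel": [0, 0, 0], "turn": [0, 0, 0]},
  {"travel": [0, 0, 0], "turn": [0, 0, 0]},
  {"travel": [0, 0, 0], "turn": [0, 0, 0]},
  {"travel": [0, 0, 0], "turn": [0, 0, 0]},
], gripper=0, force=25)

```text
time: 18.25
position: [0.508, 0.3168, 0.1487]
tool_rot: [1.748, 2.61, 0.001]
ft_force: [0.5, 0.1, -0.3]
grip_width: 0.33
grip_force: 0.0
```

Call:
step_arm([
  {"travel": [0, 0, 0], "turn": [0, 0, 0]},
  {"travel": [0, 0, 0], "turn": [0, 0, 0]},
  {"travel": [0, 0, 0], "turn": [0, 0, 0]},
  {"travel": [0, 0, 0], "turn": [0, 0, 0]},
])

```text
time: 18.65
position: [0.5083, 0.3169, 0.1485]
tool_rot: [1.748, 2.61, 0.002]
ft_force: [3.1, 1.7, -0.3]
grip_width: 0.177
grip_force: 25.0
```

```bash
python3 - <<'E'
from h import *
s=ctrl.get_state();p0=s['position'];R0=Rot.from_rotvec(s['tool_rot']).as_matrix();print(p0,s['ft_force'])
P=np.array([.561,.1882]);v=p0[:2]-P;print(np.hypot(*v),np.degrees(np.arctan2(v[1],v[0])))
a0=np.arctan2(v[1],v[0])
for d in range(0,73,6):
    a=a0+np.radians(d);q=np.r_[P+np.hypot(*v)*np.array([np.cos(a),np.sin(a)]),p0[2]]
    print(d,(R0.T@(q-p0)*1000).round(0))
E
```

```text
[0.5083 0.3169 0.1485] [ 3.0963  1.692  -0.2524]
0.13909583375612766 112.24982379821469
0 [0. 0. 0.]
6 [ -1. -15.  -0.]
12 [ -3. -29.  -0.]
18 [ -7. -43.  -0.]
24 [-12. -57.  -0.]
30 [-18. -70.  -0.]
36 [-26. -82.  -0.]
42 [-36. -93.  -0.]
48 [ -46. -103.   -0.]
54 [ -57. -113.   -0.]
60 [ -69. -121.   -0.]
66 [ -82. -127.   -0.]
72 [ -96. -133.   -0.]
```

Call:
step_arm([
  {"travel": [-0.001, -0.015, 0], "turn": [0, 0, -6]},
  {"travel": [-0.003, -0.029, 0], "turn": [0, 0, -12]},
  {"travel": [-0.007, -0.043, 0], "turn": [0, 0, -18]},
  {"travel": [-0.012, -0.057, 0], "turn": [0, 0, -24]},
  {"travel": [-0.018, -0.07, 0], "turn": [0, 0, -30]},
])

```text
time: 19.15
position: [0.4513, 0.2726, 0.1485]
tool_rot: [1.006, 2.973, 0.001]
ft_force: [7.0, -0.9, -0.6]
grip_width: 0.183
grip_force: 25.0
```

```bash
cat > ang.py <<'E'
from h import *
s=ctrl.get_state();P=np.array([.561,.1882]);v=s['position'][:2]-P;R=Rot.from_rotvec(s['tool_rot']).as_matrix()
print(s['position'],np.hypot(*v),'ang',np.degrees(np.arctan2(v[1],v[0]))%360-112.25,'yaw',np.degrees(np.arctan2(R[1,1],R[0,1])),s['ft_force'],s['grip_width'],np.abs(s['qd']).max())
E
python3 ang.py
```

```text
[0.4513 0.2726 0.1485] 0.138416215025311 ang 30.199672928771918 yaw 52.6146284506057 [ 7.0281 -0.8718 -0.6269] 0.18319609671761075 1.2240524628116658
```

Call:
step_arm([
  {"travel": [-0.001, -0.015, 0], "turn": [0, 0, -6]},
  {"travel": [-0.003, -0.029, 0], "turn": [0, 0, -12]},
  {"travel": [-0.007, -0.043, 0], "turn": [0, 0, -18]},
  {"travel": [-0.012, -0.057, 0], "turn": [0, 0, -24]},
  {"travel": [-0.018, -0.07, 0], "turn": [0, 0, -30]},
])

```text
time: 19.65
position: [0.4244, 0.2067, 0.1486]
tool_rot: [0.202, 3.128, 0.005]
ft_force: [13.3, 3.2, -8.9]
grip_width: 0.179
grip_force: 25.0
```

Call:
step_arm([
  {"travel": [0, -0.005, 0], "turn": [0, 0, -2]},
  {"travel": [0, -0.01, 0], "turn": [0, 0, -4]},
  {"travel": [-0.001, -0.015, 0], "turn": [0, 0, -6]},
  {"travel": [-0.001, -0.018, 0], "turn": [0, 0, -7]},
  {"travel": [-0.001, -0.018, 0], "turn": [0, 0, -7]},
])

```text
time: 20.15
position: [0.4233, 0.1897, 0.1486]
tool_rot: [0.017, 3.133, 0.005]
ft_force: [12.0, 5.3, -12.6]
grip_width: 0.175
grip_force: 25.0
```

```bash
python3 ang.py
```

```text
[0.4233 0.1897 0.1486] 0.137715164755257 ang 67.13560176365633 yaw 89.36116857386537 [ 11.9883   5.2832 -12.6403] 0.1753784982951785 0.025795456916776125
```

Call:
step_arm([
  {"travel": [-0.001, -0.002, 0.001], "turn": [0, 0, 0]},
  {"travel": [-0.002, -0.004, 0.001], "turn": [0, 0, 0]},
  {"travel": [-0.002, -0.006, 0.001], "turn": [0, 0, 0]},
  {"travel": [-0.002, -0.006, 0.001], "turn": [0, 0, 0]},
  {"travel": [-0.002, -0.006, 0.001], "turn": [0, 0, 0]},
])

```text
time: 20.65
position: [0.4234, 0.1863, 0.1485]
tool_rot: [0.013, 3.137, 0.007]
ft_force: [4.7, 7.4, -0.2]
grip_width: 0.172
grip_force: 25.0
```

```bash
python3 ang.py
```

```text
[0.4234 0.1863 0.1485] 0.1376495940641155 ang 68.54941897958679 yaw 89.52211102488894 [ 4.6669  7.4143 -0.2236] 0.17207251775298504 0.0019988692529096332
```

Call:
step_arm([
  {"travel": [0, -0.002, 0], "turn": [0, 0, 0]},
  {"travel": [0, -0.004, 0], "turn": [0, 0, 0]},
  {"travel": [0, -0.005, 0], "turn": [0, 0, 0]},
  {"travel": [0, -0.005, 0], "turn": [0, 0, 0]},
  {"travel": [0, -0.005, 0], "turn": [0, 0, 0]},
])

```text
time: 21.15
position: [0.4233, 0.1855, 0.1485]
tool_rot: [0.009, 3.135, 0.018]
ft_force: [7.4, 17.5, -8.6]
grip_width: 0.174
grip_force: 25.1
```

```bash
python3 ang.py
```

```text
[0.4233 0.1855 0.1485] 0.13773566730237558 ang 68.86608406697101 yaw 89.65742463413808 [ 7.3887 17.4632 -8.6025] 0.17358763007191208 0.0027393512951983936
```

At the stop: the force jumped to 17 N with under 1 mm of motion. Check the knob numerically, then hand in.

Call:
step_arm([
  {"travel": [0, 0, 0], "turn": [0, 0, 0]},
  {"travel": [0, 0, 0], "turn": [0, 0, 0]},
  {"travel": [0, 0, 0], "turn": [0, 0, 0]},
  {"travel": [0, 0, 0], "turn": [0, 0, 0]},
  {"travel": [0, 0, 0], "turn": [0, 0, 0]},
])

```text
time: 21.65
position: [0.4233, 0.1855, 0.1485]
tool_rot: [0.009, 3.135, 0.018]
ft_force: [7.3, 17.7, -8.1]
grip_width: 0.174
grip_force: 25.1
```

```bash
python3 - <<'E'
from h import *
im=ctrl.get_image('side')[:,:,::-1].astype(int)
k=(im[:,:,2]-im[:,:,0]>40)&(im.max(2)<190)
m=_cm('side')
q=m['R']@np.array([.487,.153,.132])+m['t'];print('knob top pred side',m['fx']*q[0]/q[2]+m['cx'],m['fy']*q[1]/q[2]+m['cy'])
for c in blobs(k,(235,190,285,240),5):print(cv2.boundingRect(c))
E
python3 ang.py
```

```text
[0.4233 0.1855 0.1485] 0.13774612493872154 ang 68.87114147800506 yaw 89.66495721939842 [ 6.9085 18.3451 -8.3467] 0.17927068753746975 0.0010250277258396093Traceback (most recent call last):
  File "<stdin>", line 4, in <module>
NameError: name '_cm' is not defined
```

```bash
python3 - <<'E'
from h import *
im=ctrl.get_image('side')[:,:,::-1].astype(int)
k=(im[:,:,2]-im[:,:,0]>30)
m=ctrl.camera_model('side')
for z in (.096,.132):
    q=m['R']@np.array([.487,.153,z])+m['t'];print('pred',z,m['fx']*q[0]/q[2]+m['cx'],m['fy']*q[1]/q[2]+m['cy'])
for c in blobs(k,(235,190,285,240),5):print('knob',cv2.boundingRect(c))
for c in blobs(im.min(2)>180,(225,200,290,250),20):print('flange',cv2.boundingRect(c))
E
```

```text
pred 0.096 256.74797308515997 221.55812457378454
pred 0.132 256.61314196323957 212.3651757774257
knob (235, 190, 22, 6)
knob (253, 211, 7, 6)
flange (239, 212, 47, 15)
flange (243, 226, 45, 24)
flange (225, 232, 4, 18)
```

The knob is where a seated lid puts it: side-view bounding box (253,211,7,6), predicted top at (256.6,212.4).

```bash
python3 -c "
from bench import ctrl
print(ctrl.close_job())"
```

```text
the job is handed in; nothing more can be done
None
```

The lid is on the pot and was let go before I moved the arm; the hold-down arm is now against its stop with the gripper still holding it by the grip, and I've handed the job in (no verdict returned).

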